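# Reset the tripped overload cutout of a gem faceting machine

## Task

The lap stalled and the overload cutout on the control box has tripped: its handle stands halfway between off (the ring) and on (the bar). Turn the speed dial back to zero first so that the lap cannot start with a jerk, then push the handle fully off until it catches, and throw it over to on so that it stays there. Push the plastic handle with the closed fingertips instead of pinching it, never harder than 20 N, and leave the things around the box where they are.

Things in the scene. Friction and masses are not known exactly. Their poses are not given: they have to be found in the camera images.
- ctrl: Control box, teal painted steel, fixed on the bench, 150 x 240 mm (x, y), top panel 101 mm above the bench. Origin: centre of its underside. Its x axis runs along the cutout's slot from off (-x) to on (+x), y along its long side, z up. On top: the cutout at y = +60 mm and the speed dial at y = -62 mm.
- slot (a point): Middle of the face of the cutout's grey nose (104 mm along the box's x, 48 mm along y), 110 mm above the bench, at y = +60 mm of the box. A raised white bar at the nose's +x end marks on, a raised white ring at its -x end marks off. The handle stands out of it, its pivot 24 mm below this point.
- grip: The black plastic handle of the cutout, a smooth block 13 mm thick (box x), 16 mm wide (box y), standing 28 mm out of the nose's face. The body's origin is its pivot, inside the box, 24 mm under the nose's face (86 mm above the bench); its z axis points up along the handle; it swings about the box's y axis in the box's x-z plane.
- handle_tip (a point): Middle of the handle's top end, 52 mm from the pivot. Let go at off before it has caught, the handle springs back to the middle; so it does from on, if it was not caught at off first. Caught, it rests at off (-0.18 to -0.57 rad) and can be thrown to on with some 5 N, best along the arc of its top; past the middle it pulls itself to a stop between +0.2 and +0.62 rad and stays.
- handle (a joint): Handle angle, rad: 0 upright (tripped; a 0.25 N m/rad spring returns it there), positive leaning to on, negative to off. Its last 0.1 rad to off meet a spring catch that rises to 0.45 to 0.55 N m (11 to 15 N, 40 mm from the pivot); then it clicks, gives, and meets a hard stop (20 N per mm) within 0.08 rad. By wear the click lies anywhere from -0.12 to -0.52 rad: only the force tells where.
- speed (a joint): Angle of the speed dial, rad: 0 at its zero stop, growing as the dial is turned clockwise seen from above; friction holds it where it is left (0.05 N m).
- speed_grip (a point): On the dial's axis, at the height to grip it, about 137 mm above the bench. The black dial has a bar grip 38 mm long, 14 mm wide, 32 mm high, whose top is 8 mm above this point; its white pointer line points to the box's -x (the long tick of the scale) at zero. The skirt under the bar has a diameter of 40 mm.
- canister: Bystander: steel canister with a brass cap, 52 mm across, 104 mm high, loose on the bench. Origin under its centre.
- paste: Bystander: small jar, 54 mm across, 45 mm high, loose on the bench. Origin under its centre.
- vblock: Bystander: steel block with a groove, 65 x 45 x 38 mm, loose on the bench. Origin under its centre.

How it is judged:
By the outcome, as a careful person would: the job done as asked, in the order asked, and still so for the second after the job is handed in, with the robot touching nothing.
It also fails if it takes over 59 s, if anything falls off the work surface, if the arm or the gripper's body presses on something with over 40 N, if the wrist force passes 120 N, or if a joint passes its speed limit or range.

## Robot

A 6-joint arm with a two-finger parallel gripper is mounted at the origin on the work surface. World frame = base frame: x ahead of the robot, y to its left, z up, the work surface at z = 0. Lengths are in m, angles in rad, forces in N, time in s.
With the tool pointing down it reaches from about 0.25 to 0.85 m from the base axis. Payload 12.5 kg.
Tool frame: the origin (TCP) lies at the very end of the fingers, on their centre line; the grasp point (between the pads) lies 19 mm behind it; z points along the fingers, y is the line along which they close (so a half turn about z gives the same grasp; the last joint's range is limited). The gripper opens to 93 mm and grips with 3 to 60 N. Pads are 15 mm wide; open, the fingers measure 128 mm over their backs; the gripper's body (75 mm by 188 mm) begins 65 mm behind the grasp point.
Start: joints at [-1.385, 0.351, 1.652, -0, 1.139, -0.085], TCP at [0.147, -0.53, 0.219] pointing down, gripper open.
Joint ranges: [-2.75, 2.75], [-0.79, 2.1], [0.01, 2.65], [-1.57, 4.71], [0.07, 3.14], [-2.87, 2.87]. Speed limits (rad/s): [2.22, 2.22, 2.79, 3.14, 3.14, 3.14].

## Interface

Orientations are given as a unit quaternion [w, x, y, z].
In Python, from workcell import get_obs, grab_frame, hand_in gives the robot as it stands.
- The arm moves only by the shell command python3 -m inch 'ROWS' [OPENING] [FORCE]. ROWS is JSON, a list that holds one entry, the list of rows, each a list of 6 numbers: the shift along the tool's x, y, z in cm, then the turn, a rotation vector about the tool's x, y, z in rad. In form: [[[x, y, z, ax, ay, az], ...]]. A call has 1 to 20 rows; each row shifts and turns the commanded pose from where the row before left it, along the tool's axes as they then stand; what a row does not reach is not made up. A row lasts 1/8 s, in which the tool goes at most 62.5 mm and 10.7 degrees, less where a joint would pass 70% of its speed; a pose out of reach is approached as far as the arm can. A call is refused whole if a number of a shift passes 6.25 or a number of a turn 0.188, either way. A call with a gripper value outside its range is refused whole. OPENING is the opening, from -1 (shut) to 1 (fully open), set as the call begins (- or left out, the last holds). The fingers move at their own pace and stop on an object; FORCE is the grip in N (left out, the last holds). Time passes only in rows, so rows that do not move let the fingers close. It gives the time, the measured TCP pose, the force, the opening and the grip force at its end, in the units of the state.
- get_obs(): the state, without advancing time (a new reading comes with each control period).
- grab_frame(name): name is "side" or "top"; returns a dict with "image" (400x640x3 uint8, red, green, blue), "fov_y" (degrees; the focal length in pixels is half the picture's height over the tangent of half this angle, whatever the lens; pixels are square), "cx", "cy" (the principal point, pixels), "extrinsics" (4x4, takes a point from camera to world coordinates). Camera axes: x right, y down, z forward; pixel columns grow to the right and rows downward; lengths in m; the calibration is good to about 2 mm. A picture is of the moment at which its call begins. There is no depth.
- hand_in(): hands the job in; it is judged then, once.
The state is a dict: "time_s": time; "joints": joint angles; "joint_velocities": joint speeds; "joint_efforts": joint torques, N m; "eef_pos": TCP position; "ee_rot": TCP orientation; "ft_force": force on the tool from outside, world axes, zero at the start; "wrist_torque": the same for the moment, N m; "grip_width": finger opening in m; "grip_force": force on a finger pad.
Only numpy, scipy, OpenCV 4.12 (cv2) and the standard library are available. Lean on these libraries where they do the work, as an engineer would, in place of code of your own. Each camera call takes 0.05 s, during which the arm holds its last target. There are 200 camera calls.

## Working session

There is one attempt and no reset: what is moved stays moved. The work goes in short steps, Python scripts to look and compute and a shell command to move; the robot and the scene stay as the last step left them, time stands still between calls to the robot, and variables do not carry over. Pictures are saved under pics/ and viewed, at most 10 in all, crops included, and the job is handed in when it is done.

```bash
ls; mkdir -p pics
python3 - <<'E'
from workcell import *
import cv2,numpy as np
np.set_printoptions(precision=4,suppress=True)
for n in("side","top"):
    f=grab_frame(n);cv2.imwrite(f"pics/{n}0.png",f["image"][:,:,::-1]);print(n,f["fov_y"],f["cx"],f["cy"]);print(np.array(f["extrinsics"]))
print(get_obs())
E
```

```text
pics
side 53.057922646761895 317.9765606957702 194.64294326646163
[[ 0.867  -0.288   0.4067  0.3286]
 [-0.4979 -0.4698  0.7289 -0.5388]
 [-0.0188 -0.8345 -0.5507  0.4711]
 [ 0.      0.      0.      1.    ]]
top 55.785593468837305 323.9155207376633 203.2778019703246
[[-0.023  -0.9975  0.0663  0.5836]
 [-0.9997  0.0225 -0.0075 -0.0249]
 [ 0.006  -0.0664 -0.9978  0.7899]
 [ 0.      0.      0.      1.    ]]
{'time_s': 0.1, 'joints': array([-1.3846,  0.3512,  1.6524,  0.    ,  1.1391, -0.0846]), 'joint_velocities': array([ 0.0009, -0.0016, -0.0011,  0.0008,  0.0012,  0.0007]), 'joint_efforts': array([  0.0004, -49.8031, -28.5703,   0.0701,   0.0239,  -0.0001]), 'eef_pos': array([ 0.1471, -0.5296,  0.2182]), 'ee_rot': array([-0.0005,  0.9908,  0.135 , -0.    ]), 'ft_force': array([-0.1149, -0.1187, -0.9016]), 'wrist_torque': array([ 0.007 ,  0.0081, -0.0033]), 'grip_force': 0.0, 'grip_width': 0.09301065715035294}
```

View pics/side0.png

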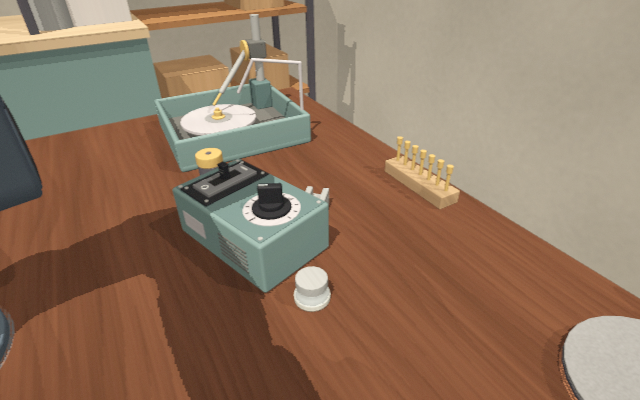

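View pics/top0.png

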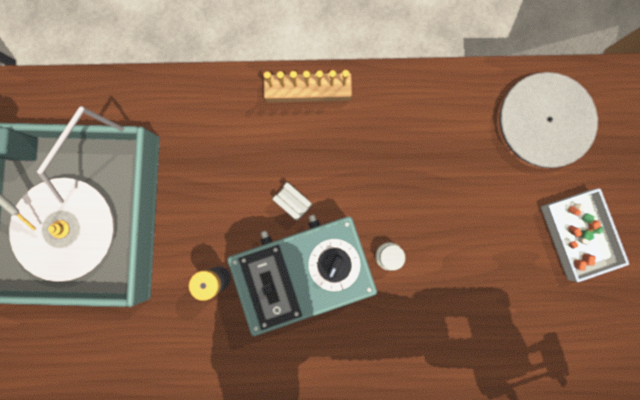

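The top view shows the box centred near (302,275), with the nose near (270,289), the bar (262,265), the ring (277,310) and the dial (333,264). The canister is at (205,286), the jar at (390,257) and the vblock at (292,200). Next I'll zoom in.

Run:
```python
import cv2,numpy as np
a=cv2.resize(cv2.imread("pics/top0.png")[205:345,220:400],None,fx=4,fy=4,interpolation=cv2.INTER_CUBIC)
b=cv2.resize(cv2.imread("pics/side0.png")[140:285,165:335],None,fx=4,fy=4,interpolation=cv2.INTER_CUBIC)
cv2.imwrite("pics/topz.png",a);cv2.imwrite("pics/sidez.png",b)
```

```text
(no output)
```

View pics/topz.png

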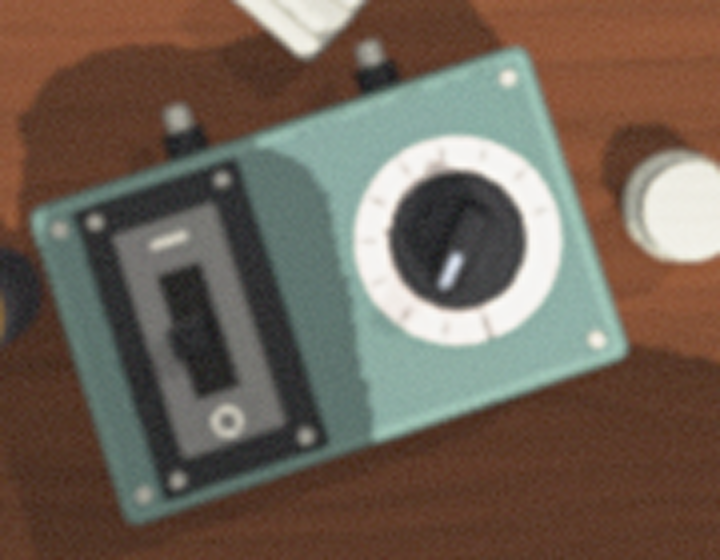

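View pics/sidez.png

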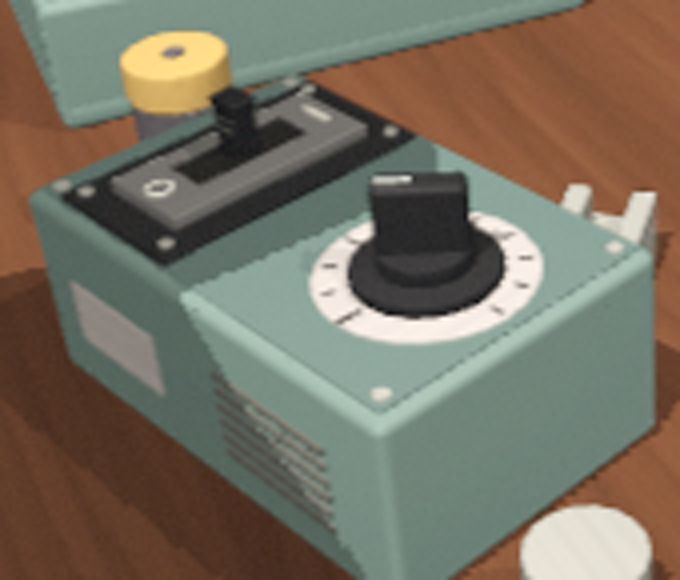

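The zooms show these points (topz / sidez):
- Bar: (169,240) / (316,113)
- Ring: (227,421) / (159,188)
- Dial-scale centre: (458,240) / (426,275)
- Long tick: (489,326) / (348,320)
- Pointer line: (461,255)–(443,290) in topz, and its end at (374,181) in sidez
- Handle top in sidez: (232,95)

I'll triangulate these now.

```bash
cat > h.py <<'E'
import numpy as np
np.set_printoptions(precision=4,suppress=True)
C={"side":(53.057922646761895,317.9765606957702,194.64294326646163,(165,140),[[0.867,-0.288,0.4067,0.3286],[-0.4979,-0.4698,0.7289,-0.5388],[-0.0188,-0.8345,-0.5507,0.4711]]),
"top":(55.785593468837305,323.9155207376633,203.2778019703246,(220,205),[[-0.023,-0.9975,0.0663,0.5836],[-0.9997,0.0225,-0.0075,-0.0249],[0.006,-0.0664,-0.9978,0.7899]])}
def ray(n,z):
    fv,cx,cy,o,E=C[n];E=np.array(E);f=200/np.tan(np.radians(fv/2))
    u=(np.array(z)+.5)/4-.5+o
    d=E[:,:3]@[(u[0]-cx)/f,(u[1]-cy)/f,1];return E[:,3],d/np.linalg.norm(d)
def onz(n,z,h):
    p,d=ray(n,z);return p+d*(h-p[2])/d[2]
def tri(t,s):
    A=0;b=0;R=[]
    for n,z in(("top",t),("side",s)):
        p,d=ray(n,z);P=np.eye(3)-np.outer(d,d);A=A+P;b=b+P@p;R.append((p,P))
    x=np.linalg.solve(A,b);return x,sum(np.linalg.norm(P@(x-p)) for p,P in R)
E
python3 - <<'E'
from h import *
F=dict(bar=((169,240),(316,113)),ring=((227,421),(159,188)),dial=((458,240),(426,275)),tick=((489,326),(348,320)),
 s1=((60,230),(292,82)),s2=((509,78),(614,246)),s3=((597,340),(381,393)),s4=((144,495),(62,186)),ptr=((443,290),(374,181)))
P={}
for k,v in F.items():
    P[k],e=tri(*v);print(k,P[k],e)
S=[P['s1'],P['s2'],P['s3'],P['s4']]
c=sum(S)/4
for n,d in(("x",P['bar']-P['ring']),("x12",S[0]-S[3]),("x23",S[1]-S[2]),("tick",P['dial']-P['tick'])):print(n,np.arctan2(d[1],d[0]),np.linalg.norm(d))
for d in(S[0]-S[1],S[3]-S[2]):print("y",np.arctan2(-d[0],d[1]),np.linalg.norm(d))
print("c",c,"slot",(P['bar']+P['ring'])/2)
for z in((461,255),(443,290)):print("ptr top at .145",onz("top",z,.145))
print("ptr side",onz("side",(374,181),.145),onz("side",(410,180),.145))
print("handle side top",onz("side",(232,95),.138))
E
```

```text
bar [0.5219 0.0826 0.1129] 0.00023190711442276467
ring [0.442  0.0582 0.1121] 0.0005127795745039953
dial [ 0.5177 -0.0459  0.1021] 0.00045068632272526833
tick [ 0.4792 -0.0588  0.103 ] 0.00036670148012632844
s1 [0.5272 0.1327 0.1043] 0.0008109362714827102
s2 [ 0.5901 -0.0706  0.1047] 0.0005239769653867983
s3 [ 0.4723 -0.1071  0.1041] 0.00012580721101068703
s4 [0.4087 0.0966 0.1035] 0.00039387360676623186
ptr [ 0.5023 -0.0381  0.1472] 0.0017428864036875696
x 0.29650675578711105 0.08357138382635022
x12 0.29531186958679795 0.12383484962361381
x23 0.30018176067027996 0.12335356145037223
tick 0.32498403217557553 0.04061401500016002
y 0.3001865933621384 0.21281478149957922
y 0.3024293184367832 0.21341885936780366
c [0.4996 0.0129 0.1041] slot [0.4819 0.0704 0.1125]
ptr top at .145 [ 0.5157 -0.0457  0.145 ]
ptr top at .145 [ 0.5013 -0.0378  0.145 ]
ptr side [ 0.5043 -0.0352  0.145 ] [ 0.5165 -0.0418  0.145 ]
handle side top [0.4829 0.0733 0.138 ]
```

```bash
python3 -m inch '[[[4.06,-3.06,0,0,0,0],[4.06,-3.06,0,0,0,0],[4.06,-3.06,0,0,0,0],[4.06,-3.06,0,0,0,0],[4.06,-3.06,0,0,0,0],[4.06,-3.06,0,0,0,0],[4.06,-3.06,0,0,0,0],[4.06,-3.06,0,0,0,0],[4.06,-3.06,0,0,0,0],[4.06,-3.06,0,0,0,0],[4.06,-3.06,0,0,0,0],[4.06,-3.06,0,0,0,0],[0,0,0,0,0,0.152],[0,0,0,0,0,0.152],[0,0,0,0,0,0.152],[0,0,0,0,0,0.152],[0,0,0,0,0,0.152],[0,0,0,0,0,0],[0,0,0,0,0,0]]]' 0.3 20
cat > st.py <<'E'
import sys
from h import *
from workcell import get_obs
from scipy.spatial.transform import Rotation as R
o=get_obs();q=o["ee_rot"];M=R.from_quat([q[1],q[2],q[3],q[0]]).as_matrix()
yw=.299;B=np.array([[np.cos(yw),-np.sin(yw),0],[np.sin(yw),np.cos(yw),0],[0,0,1]])
slot=np.array([.4819,.0703,0]);dial=np.array([.5179,-.0461,0]);p=o["eef_pos"]
print("t",o["time_s"],"tcp",p,"yaw",np.arctan2(M[1,0],M[0,0]),"tilt",M[2,:2],"rel slot(box,mm)",1e3*B.T@(p-slot),"F box",B.T@o["ft_force"],"Tz",o["wrist_torque"][2],"w",o["grip_width"],"gf",o["grip_force"])
print("cm in tool to dial",100*M.T@(dial-p),"to slot",100*M.T@(slot-p))
E
python3 st.py
```

```text
time_s: 2.48
eef_pos: [0.5183, -0.0458, 0.2185]
ee_rot: [0.0, 0.971, -0.241, -0.0]
ft_force: [1.1, -0.0, -0.1]
grip_width: 0.0604
grip_force: 0.0
t 2.475 tcp [ 0.5183 -0.0458  0.2185] yaw -0.48589851130931005 tilt [-0.0002  0.0001] rel slot(box,mm) [   0.5783 -121.6596  218.5084] F box [ 1.0696 -0.3524 -0.0626] Tz 0.016604927666920247 w 0.060444512598174044 gf 0.0
cm in tool to dial [-0.0152  0.044  21.8508] to slot [-8.6345 -8.5676 21.8521]
```

```bash
python3 -m inch '[[[0,0,2.5,0,0,0],[0,0,2.5,0,0,0],[0,0,2.5,0,0,0],[0,0,1.5,0,0,0],[0,0,0.85,0,0,0],[0,0,0,0,0,0]]]' && python3 -m inch '[[[0,0,0,0,0,0],[0,0,0,0,0,0],[0,0,0,0,0,0],[0,0,0,0,0,0],[0,0,0,0,0,0],[0,0,0,0,0,0]]]' -1 20 >/dev/null; python3 st.py
```

```text
time_s: 3.22
eef_pos: [0.5184, -0.0458, 0.1201]
ee_rot: [-0.0, 0.97, -0.242, -0.0]
ft_force: [0.2, 0.3, 0.5]
grip_width: 0.0607
grip_force: 0.0
t 3.975 tcp [ 0.5191 -0.0446  0.1203] yaw -0.48970782696449033 tilt [ 0.0008 -0.0027] rel slot(box,mm) [   1.7509 -120.7768  120.2683] F box [ 8.0574  8.3338 -1.6972] Tz 0.026695148921166457 w 0.014136887765704341 gf 19.985351264476776
cm in tool to dial [-0.0489  0.2233 12.0262] to slot [-8.7009 -8.3553 12.0428]
```

```bash
python3 -m inch '[[[0,-0.13,0,0,0,0],[0,0,0,0,0,0]]]' >/dev/null; python3 st.py; python3 -m inch '[[[0,0,0,0,0,-0.1],[0,0,0,0,0,-0.1],[0,0,0,0,0,-0.1],[0,0,0,0,0,-0.1],[0,0,0,0,0,-0.1],[0,0,0,0,0,-0.1],[0,0,0,0,0,-0.05],[0,0,0,0,0,0]]]' >/dev/null; python3 st.py
```

```text
t 4.225 tcp [ 0.5192 -0.0445  0.1202] yaw -0.4891011660671074 tilt [ 0.0003 -0.0004] rel slot(box,mm) [   1.8228 -120.6732  120.2288] F box [2.6059 1.7423 1.138 ] Tz 0.012168819570638385 w 0.013993315163265624 gf 19.988091588020325
cm in tool to dial [-0.0417  0.2075 12.0228] to slot [-8.6885 -8.3763 12.0229]
t 5.225 tcp [ 0.5193 -0.0442  0.1202] yaw 0.16122447381475646 tilt [ 0.0009 -0.0008] rel slot(box,mm) [   2.0055 -120.3844  120.2361] F box [3.8529 5.4756 0.2939] Tz 0.04780913897295241 w 0.013776514758347845 gf 19.988383948802948
cm in tool to dial [-0.1784  0.1798 12.0233] to slot [ -1.8631 -11.8872  12.0314]
```

```bash
for_check(){ python3 st.py | head -1 | grep -o 'yaw [^ ]*\|Tz [^ ]*' | tr '\n' ' '; echo; }
python3 -m inch '[[[0,0,0,0,0,-0.05],[0,0,0,0,0,-0.04],[0,0,0,0,0,0]]]' >/dev/null; for_check
python3 -m inch '[[[0,0,0,0,0,-0.03],[0,0,0,0,0,0]]]' >/dev/null; for_check
python3 -m inch '[[[0,0,0,0,0,-0.03],[0,0,0,0,0,0]]]' >/dev/null; for_check
```

```text
yaw 0.25102076626188696 Tz 0.01728810322008781 
yaw 0.28079974839226335 Tz 0.033518156714104644 
yaw 0.31039386250374446 Tz -0.20510953205034557
```

```bash
python3 -m inch '[[[0,0,0,0,0,0],[0,0,0,0,0,0],[0,0,0,0,0,0],[0,0,0,0,0,0]]]' 0.3 >/dev/null; python3 -m inch '[[[0,0,-2,0,0,0],[0,0,-3,0,0,0],[0,0,-3,0,0,0],[0,0,0,0,0,0.011],[4,0,0,0,0,0],[4,0,0,0,0,0],[4,0,0,0,0,0],[0,0,0,0,0,0]]]' -1 20; python3 st.py
python3 - <<'E'
from workcell import *
import cv2,numpy as np
f=grab_frame("side")["image"][:,:,::-1];g=grab_frame("top")["image"][:,:,::-1]
b=cv2.resize(f[140:285,165:335],None,fx=2.3,fy=2.3,interpolation=cv2.INTER_CUBIC)
a=cv2.resize(g[205:350,220:390],None,fx=2.3,fy=2.3,interpolation=cv2.INTER_CUBIC)
cv2.imwrite("pics/c1.png",np.hstack([a,b]))
E
```

```text
time_s: 7.6
eef_pos: [0.6345, -0.0085, 0.198]
ee_rot: [-0.0, 0.989, 0.15, -0.001]
ft_force: [-0.1, 0.4, 0.3]
grip_width: 0.0004
grip_force: 0.0
t 7.6 tcp [ 0.6345 -0.0085  0.198 ] yaw 0.30045876766880525 tilt [-0.0016 -0.0008] rel slot(box,mm) [ 122.6318 -120.2692  197.9691] F box [0.0643 0.4498 0.3402] Tz 0.01899717017988851 w 0.00035261571445421717 gf 0.0
cm in tool to dial [-12.2196   0.1541  19.8167] to slot [-12.2134 -12.0299  19.8259]
```

View pics/c1.png

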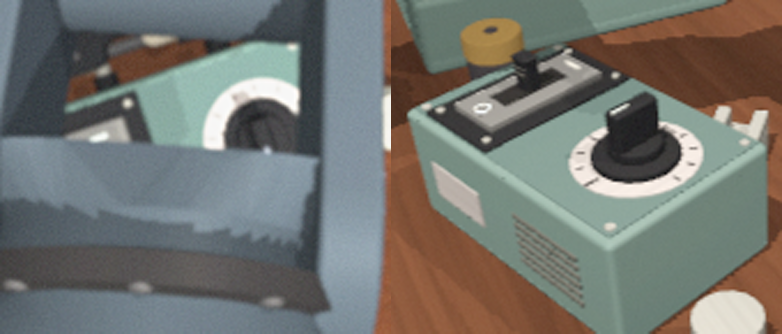

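The image shows the dial bar now running from (612,108) to (650,95), with the pointer end at lower left, towards the long tick. I'll check that numerically before touching the handle.

Run:
```python
from h import *
import h,cv2
I=cv2.imread("pics/c1.png")[:,391:]
cv2.imwrite("pics/dz.png",cv2.resize(I[70:215,160:320],None,fx=4,fy=4,interpolation=cv2.INTER_CUBIC))
fv,cx,cy,o,E=h.C["side"];E=np.array(E);f=200/np.tan(np.radians(fv/2))
def pr(p):
    c=E[:,:3].T@(np.array(p)-E[:,3]);u=np.array([cx+f*c[0]/c[2],cy+f*c[1]/c[2]])
    return (((u+.5-np.array(o))*2.3-.5)-[160,70])*4
d=np.array([.5179,-.0461])
for a in(0,.1,-.1,.76):
    e=np.array([np.cos(.299-a),np.sin(.299-a)])
    print(a,[pr([*(d+s*e),.145]).round() for s in(-.019,-.003,.019)])
```

```text
0 [array([233., 189.]), array([307., 150.]), array([405.,  98.])]
0.1 [array([226., 184.]), array([306., 149.]), array([412., 102.])]
-0.1 [array([241., 193.]), array([308., 150.]), array([397.,  94.])]
0.76 [array([206., 148.]), array([303., 143.]), array([435., 137.])]
```

View pics/dz.png

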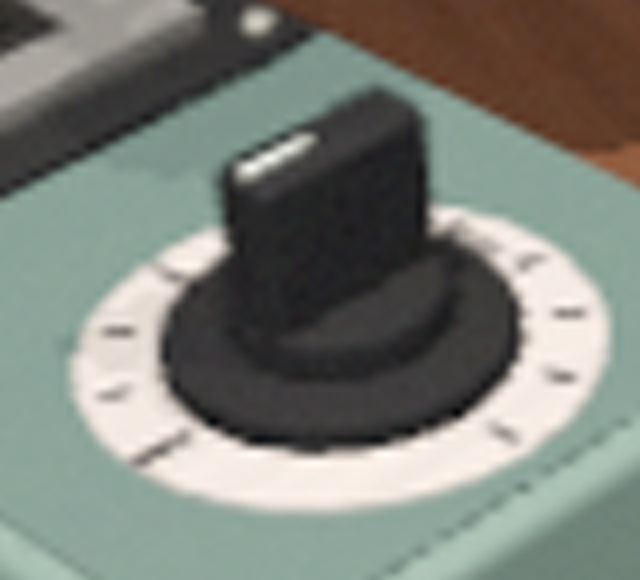

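The pointer line runs (238,178)→(313,138). That slope of 0.53 matches the prediction for zero, so the dial is at zero. Now the handle.

```bash
python3 -m inch '[[[-2.3,-3.03,0,0,0,0],[-2.3,-3.03,0,0,0,0],[-2.3,-3.03,0,0,0,0],[-2.3,-3.03,0,0,0,0],[0,0,2,0,0,0],[0,0,2,0,0,0],[0,0,2,0,0,0],[0,0,1,0,0,0],[0,0,0,0,0,0],[0,0,0,0,0,0]]]' >/dev/null; python3 st.py
cat > g.py <<'E'
# prints state in box frame; exit 1 if the push force along box x exceeds the limit
import sys
from h import *
from workcell import get_obs
o=get_obs();c,s=np.cos(.299),np.sin(.299);B=np.array([[c,-s,0],[s,c,0],[0,0,1]])
r=B.T@(o["eef_pos"]-[.4819,.0703,0])*1e3;F=B.T@o["ft_force"]
print(round(o["time_s"],2),r.round(2),"F",F.round(1));sys.exit(abs(F[0])>float(sys.argv[1]))
E
python3 g.py 5 && python3 -m inch '[[[-0.4,0,0,0,0,0],[-0.4,0,0,0,0,0],[0,0,0,0,0,0]]]' >/dev/null; python3 g.py 5 && python3 -m inch '[[[-0.4,0,0,0,0,0],[0,0,0,0,0,0]]]' >/dev/null; python3 g.py 5 && python3 -m inch '[[[-0.4,0,0,0,0,0],[0,0,0,0,0,0]]]' >/dev/null; python3 g.py 5
```

```text
t 8.95 tcp [0.5101 0.0793 0.1308] yaw 0.2995940933981702 tilt [0.0009 0.0002] rel slot(box,mm) [ 29.6359   0.2854 130.7736] F box [0.4788 0.4223 0.4511] Tz 0.0080858335686016 w 0.00044882101249609467 gf 0.0
cm in tool to dial [-2.9705 12.208  13.0774] to slot [-2.9748  0.024  13.0748]
8.95 [ 29.64   0.29 130.77] F [0.5 0.4 0.5]
8.95 [ 29.64   0.29 130.77] F [0.5 0.4 0.5]
8.95 [ 29.64   0.29 130.77] F [0.5 0.4 0.5]
8.95 [ 29.64   0.29 130.77] F [0.5 0.4 0.5]False
False
False
False
```

```bash
sed -i 's/sys.exit(abs(F\[0\])>float(sys.argv\[1\]))/sys.exit(int(abs(F[0])>float(sys.argv[1])))/' g.py
python3 -m inch '[[[-0.4,0,0.2,0,0,0],[-0.4,0,0,0,0,0],[0,0,0,0,0,0]]]' >/dev/null; python3 g.py 5 && python3 -m inch '[[[-0.4,0,0,0,0,0],[0,0,0,0,0,0]]]' >/dev/null; python3 g.py 5 && python3 -m inch '[[[-0.3,0,0,0,0,0],[0,0,0,0,0,0]]]' >/dev/null; python3 g.py 5  && python3 -m inch '[[[-0.2,0,0,0,0,0],[0,0,0,0,0,0]]]' >/dev/null; python3 g.py 5
```

```text
9.32 [ 21.21   0.46 128.29] F [0.4 1.  0.4]
9.57 [ 17.24   0.47 128.15] F [ 0.3 -0.6 -0. ]
9.82 [ 14.34   0.45 128.14] F [ 0.   0.4 -0.3]
10.07 [ 12.43   0.44 128.18] F [-0.2 -0.1  0.3]
```

```bash
python3 -m inch '[[[-0.1,0,0,0,0,0],[0,0,0,0,0,0]]]' >/dev/null; python3 g.py 4 && python3 -m inch '[[[-0.1,0,0,0,0,0],[0,0,0,0,0,0]]]' >/dev/null; python3 g.py 4 && python3 -m inch '[[[-0.1,0,0,0,0,0],[0,0,0,0,0,0]]]' >/dev/null; python3 g.py 4 && python3 -m inch '[[[-0.1,0,0,0,0,0],[0,0,0,0,0,0]]]' >/dev/null; python3 g.py 4 && python3 -m inch '[[[-0.1,0,0,0,0,0],[0,0,0,0,0,0]]]' >/dev/null; python3 g.py 4 && python3 -m inch '[[[-0.1,0,0,0,0,0],[0,0,0,0,0,0]]]' >/dev/null; python3 g.py 4
```

```text
10.32 [ 11.48   0.44 128.16] F [0.9 0.4 0.8]
10.57 [ 10.48   0.42 128.16] F [-0.   0.1  0.4]
10.82 [  9.42   0.43 128.13] F [1.2 0.3 0.6]
11.07 [  8.42   0.43 128.16] F [0.8 0.4 0. ]
11.32 [  7.41   0.42 128.13] F [1.3 0.  0. ]
11.57 [  6.38   0.43 128.1 ] F [ 2.3 -0.3 -0. ]
```

```bash
python3 -m inch '[[[-0.1,0,0,0,0,0],[0,0,0,0,0,0]]]' >/dev/null; python3 g.py 5 && python3 -m inch '[[[-0.1,0,0,0,0,0],[0,0,0,0,0,0]]]' >/dev/null; python3 g.py 5 && python3 -m inch '[[[-0.1,0,0,0,0,0],[0,0,0,0,0,0]]]' >/dev/null; python3 g.py 5 && python3 -m inch '[[[-0.1,0,0,0,0,0],[0,0,0,0,0,0]]]' >/dev/null; python3 g.py 5 && python3 -m inch '[[[-0.1,0,0,0,0,0],[0,0,0,0,0,0]]]' >/dev/null; python3 g.py 5 && python3 -m inch '[[[-0.1,0,0,0,0,0],[0,0,0,0,0,0]]]' >/dev/null; python3 g.py 5
```

```text
11.82 [  5.39   0.43 128.11] F [ 0.7 -0.7 -0.2]
12.07 [  4.43   0.46 128.14] F [ 1.5  0.3 -0.4]
12.32 [  3.45   0.45 128.16] F [ 1.6  0.2 -1. ]
12.57 [  2.42   0.44 128.13] F [1.4 0.3 0.8]
12.82 [  1.4    0.42 128.14] F [2.2 0.3 0.1]
13.07 [  0.43   0.42 128.16] F [ 2.4 -0.2  0. ]
```

```bash
python3 -m inch '[[[-0.1,0,0,0,0,0],[0,0,0,0,0,0]]]' >/dev/null; python3 g.py 5 && python3 -m inch '[[[-0.1,0,0,0,0,0],[0,0,0,0,0,0]]]' >/dev/null; python3 g.py 5 && python3 -m inch '[[[-0.1,0,0,0,0,0],[0,0,0,0,0,0]]]' >/dev/null; python3 g.py 5 && python3 -m inch '[[[-0.1,0,0,0,0,0],[0,0,0,0,0,0]]]' >/dev/null; python3 g.py 5 && python3 -m inch '[[[-0.1,0,0,0,0,0],[0,0,0,0,0,0]]]' >/dev/null; python3 g.py 5 && python3 -m inch '[[[-0.1,0,0,0,0,0],[0,0,0,0,0,0]]]' >/dev/null; python3 g.py 5
```

```text
13.32 [ -0.61   0.42 128.14] F [ 2.3 -0.7 -0.2]
13.57 [ -1.57   0.43 128.15] F [2.3 0.1 0.1]
13.82 [ -2.44   0.41 128.21] F [ 4.3  0.3 -0.3]
14.07 [ -3.29   0.4  128.27] F [ 4.6 -0.  -0.6]
14.32 [ -3.95   0.37 128.37] F [6.  0.9 0.2]
14.32 [ -3.95   0.37 128.37] F [6.  0.9 0.2]
```

```bash
sed -i 's/sys.exit(.*/sys.exit(int(abs(F[0])>float(sys.argv[1]) or len(sys.argv)>2 and F[0]<float(sys.argv[2])))/' g.py
python3 -m inch '[[[-0.05,0,0,0,0,0],[0,0,0,0,0,0]]]' >/dev/null; python3 g.py 14 5 && python3 -m inch '[[[-0.05,0,0,0,0,0],[0,0,0,0,0,0]]]' >/dev/null; python3 g.py 14 5 && python3 -m inch '[[[-0.05,0,0,0,0,0],[0,0,0,0,0,0]]]' >/dev/null; python3 g.py 14 6 && python3 -m inch '[[[-0.05,0,0,0,0,0],[0,0,0,0,0,0]]]' >/dev/null; python3 g.py 14 7
```

```text
14.57 [ -4.22   0.34 128.45] F [ 7.3  1.  -1.2]
14.82 [ -4.44   0.29 128.57] F [ 7.9  0.5 -0.3]
15.07 [ -4.73   0.27 128.66] F [ 9.2  0.1 -0.5]
15.32 [ -4.97   0.24 128.73] F [ 9.6  0.4 -0.7]
```

```bash
python3 -m inch '[[[-0.05,0,0,0,0,0],[0,0,0,0,0,0]]]' >/dev/null; python3 g.py 15 7 && python3 -m inch '[[[-0.05,0,0,0,0,0],[0,0,0,0,0,0]]]' >/dev/null; python3 g.py 15 8 && python3 -m inch '[[[-0.05,0,0,0,0,0],[0,0,0,0,0,0]]]' >/dev/null; python3 g.py 15 8 && python3 -m inch '[[[-0.05,0,0,0,0,0],[0,0,0,0,0,0]]]' >/dev/null; python3 g.py 15 8
```

```text
15.57 [ -5.22   0.19 128.85] F [ 9.6  0.7 -0.6]
15.82 [ -5.49   0.18 128.93] F [11.7  0.5 -1.5]
16.07 [ -5.77   0.13 129.02] F [11.3  0.3 -0.5]
16.32 [ -6.43   0.14 128.97] F [ 9.6 -0.5  0.2]
```

```bash
python3 g.py 15; python3 -m inch '[[[0,0,0,0,0,0]]]' >/dev/null; python3 g.py 15; python3 -m inch '[[[-0.05,0,0,0,0,0],[0,0,0,0,0,0]]]' >/dev/null; python3 g.py 15 ; python3 -m inch '[[[0,0,0,0,0,0]]]' >/dev/null; python3 g.py 15
```

```text
16.32 [ -6.43   0.14 128.97] F [ 9.6 -0.5  0.2]
16.45 [ -8.14   0.32 128.41] F [ 3.4 -0.7  0.8]
16.7 [ -9.02   0.34 128.16] F [ 4.2 -0.3  0.3]
16.82 [ -9.02   0.37 128.14] F [ 5.5 -1.2  0. ]
```

```bash
python3 -m inch '[[[-0.08,0,0,0,0,0],[0,0,0,0,0,0]]]' >/dev/null; python3 g.py 15 ; python3 -m inch '[[[0.4,0,0,0,0,0],[0.6,0,0,0,0,0],[0,0,0,0,0,0]]]' >/dev/null; python3 g.py 15;python3 -m inch '[[[0.5,0,-2,0,0,0],[0,0,-2,0,0,0],[0,0,-2,0,0,0],[0,0,-2,0,0,0],[0,0,-2,0,0,0],[0,0,-2,0,0,0],[0,0,0,0,0,0]]]' >/dev/null; python3 g.py 15
 python3 - <<'E'
from workcell import *
import cv2,numpy as np
f=grab_frame("side")["image"][:,:,::-1];g=grab_frame("top")["image"][:,:,::-1]
b=cv2.resize(f[140:285,165:335],None,fx=2.3,fy=2.3,interpolation=cv2.INTER_CUBIC)
a=cv2.resize(g[205:350,220:390],None,fx=2.3,fy=2.3,interpolation=cv2.INTER_CUBIC)
cv2.imwrite("pics/c2.png",np.hstack([a,b]))
E
```

```text
17.07 [ -9.48   0.4  128.27] F [ 5.9 -0.4  0.9]
17.45 [  0.06   0.55 127.8 ] F [ 0.4  0.7 -0.3]
18.32 [  5.45   0.36 248.89] F [-0.1  0.3  0.4]
```

View pics/c2.png

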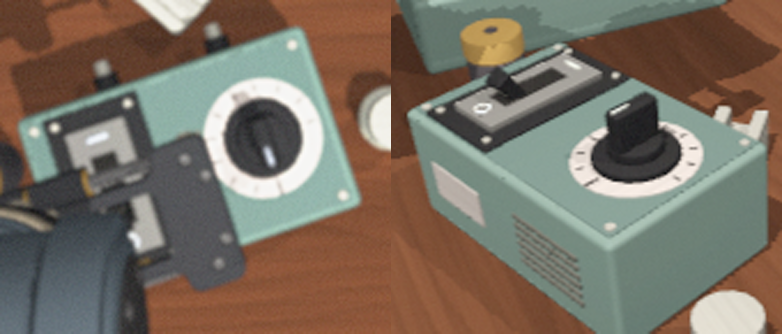

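The side view shows the handle resting caught at off, leaning to the ring with its top near (495,75). The top view also shows the dial pointer at zero. Next I'll go to its -x side and throw it to on.

```bash
python3 -m inch '[[[-2.8,0,0,0,0,0],[-2.8,0,0,0,0,0],[0,0,3,0,0,0],[0,0,3,0,0,0],[0,0,3,0,0,0],[0,0,2,0,0,0],[0,0,1.2,0,0,0],[0,0,0.5,0,0,0],[0,0,0,0,0,0]]]' >/dev/null; python3 g.py 5 && python3 -m inch '[[[0.4,0,0,0,0,0],[0.4,0,0,0,0,0],[0,0,0,0,0,0]]]' >/dev/null; python3 g.py 5 && python3 -m inch '[[[0.3,0,0,0,0,0],[0,0,0,0,0,0]]]' >/dev/null; python3 g.py 5 && python3 -m inch '[[[0.2,0,0,0,0,0],[0,0,0,0,0,0]]]' >/dev/null; python3 g.py 8 && python3 -m inch '[[[0.2,0,0,0,0,0],[0,0,0,0,0,0]]]' >/dev/null; python3 g.py 8
```

```text
19.55 [-50.8    0.38 121.16] F [ 0.3 -0.8 -0. ]
19.93 [-42.36   0.36 121.37] F [-0.4  0.9 -0.6]
20.18 [-39.9    0.43 121.11] F [-0.5  0.9  0.7]
20.43 [-38.48   0.52 120.98] F [-3.5  0.1  3. ]
20.68 [-36.21   0.5  121.05] F [-4.1  0.8  2.2]
```

```bash
python3 -m inch '[[[0.2,0,0,0,0,0],[0.2,0,0,0,0,0],[0,0,0,0,0,0]]]' >/dev/null; python3 g.py 8 && python3 -m inch '[[[0.2,0,0,0,0,0],[0.2,0,0,0,0,0],[0,0,0,0,0,0]]]' >/dev/null; python3 g.py 8 && python3 -m inch '[[[0.2,0,0,0,0,0],[0.2,0,0,0,0,0],[0,0,0,0,0,0]]]' >/dev/null; python3 g.py 10 && python3 -m inch '[[[0.2,0,0,0,0,0],[0.2,0,0,0,0,0],[0,0,0,0,0,0]]]' >/dev/null; python3 g.py 8 && python3 -m inch '[[[0.2,0,0,0,0,0],[0.2,0,0,0,0,0],[0,0,0,0,0,0]]]' >/dev/null; python3 g.py 8
```

```text
21.05 [-31.76   0.42 121.12] F [-2.5  0.   1.3]
21.43 [-27.26   0.34 121.21] F [-0.6 -0.3  0.9]
21.8 [-23.38   0.36 121.19] F [-0.5 -0.  -0. ]
22.18 [-19.49   0.38 121.16] F [ 0.5 -0.1 -0.2]
22.55 [-15.63   0.41 121.14] F [-0.1 -0.8 -0.3]
```

```bash
python3 -m inch '[[[0.2,0,0,0,0,0],[0.2,0,0,0,0,0],[0,0,0,0,0,0]]]' >/dev/null; python3 g.py 6 && python3 -m inch '[[[0.2,0,0,0,0,0],[0.2,0,0,0,0,0],[0,0,0,0,0,0]]]' >/dev/null; python3 g.py 6;python3 -m inch '[[[-1.5,0,0,0,0,0],[-1.5,0,0,0,0,0],[0,0,-2,0,0,0],[0,0,-4,0,0,0],[0,0,-4,0,0,0],[0,0,-3,0,0,0],[-4,0,0,0,0,0],[-4,0,0,0,0,0],[0,0,0,0,0,0],[0,0,0,0,0,0]]]' >/dev/null; python3 g.py 15
 python3 - <<'E'
from workcell import *
import cv2,numpy as np
f=grab_frame("side")["image"][:,:,::-1];g=grab_frame("top")["image"][:,:,::-1]
b=cv2.resize(f[140:310,165:335],None,fx=2.3,fy=2.3,interpolation=cv2.INTER_CUBIC)
a=cv2.resize(g[175:345,180:415],None,fx=2.3,fy=2.3,interpolation=cv2.INTER_CUBIC)[:391]
cv2.imwrite("pics/c3.png",np.hstack([a[:,:409],b]))
E
```

```text
22.93 [-11.68   0.42 121.12] F [-0.2 -0.3  0.1]
23.3 [ -7.69   0.43 121.12] F [0.1 0.2 0.2]
24.55 [-117.75    0.25  251.31] F [-0.4  0.  -0.4]
```

View pics/c3.png

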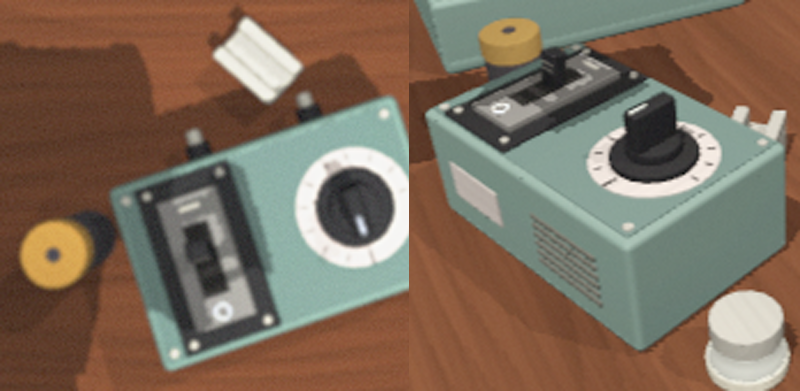

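The handle appears to lean to on, but only slightly, so I'll compare it with the first picture.

Run:
```python
from workcell import *
import cv2,numpy as np
R=[]
for n,(r,c) in(("side",(150,170)),("top",(255,225))):
    g=grab_frame(n)["image"][:,:,::-1];o=cv2.imread(f"pics/{n}0.png")
    R.append(np.hstack([cv2.resize(np.ascontiguousarray(i[r:r+73,c:c+98]),None,fx=4,fy=4,interpolation=cv2.INTER_CUBIC) for i in(o,g)]))
cv2.imwrite("pics/cmp.png",cv2.convertScaleAbs(np.vstack(R),alpha=1.6))
```

```text
(no output)
```

View pics/cmp.png

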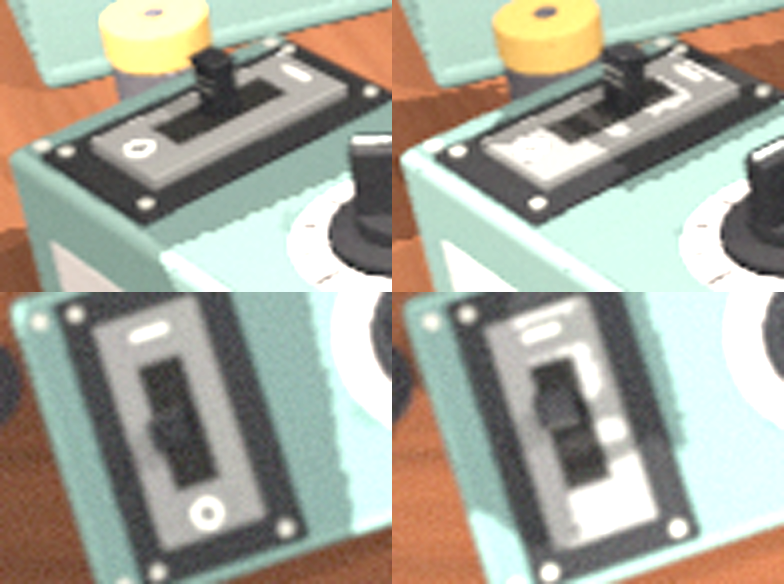

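The handle top moved from (212,57) to (234,52) in the side view, which is about 12 mm, or +0.25 rad towards on. It stays there with the arm away, and the canister hasn't moved.

```bash
python3 -c "
from workcell import *
print(hand_in())"
```

```text
the job is handed in; nothing more can be done
None
```

I turned the speed dial back to zero, pushed the handle off until it clicked (highest force read about 12 N), then threw it to on, where it was still resting when I handed the job in with the arm clear.

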